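# Lock a bioreactor vessel's retaining arm with a ball-lock pin

### The arm

A 6-joint arm with a two-finger parallel gripper is mounted at the origin on the work surface. World frame = base frame: x ahead of the robot, y to its left, z up, the work surface at z = 0. Lengths are in mm, angles in rad, forces in N, time in s.
With the tool pointing down it reaches from about 275 to 775 mm from the base axis. Payload 14.6 kg.
Tool frame: the origin (TCP) lies on the mounting face of the last link; the fingertips stand arm.tip_extent ahead of it and the grasp point (between the pads) lies 155 mm ahead of it (arm.tip_extent is the distance from the TCP to the fingertips, in mm); y points along the fingers, z is the direction in which the jaws open and shut, and the axes are right-handed (so a half turn about y gives the same grasp; the last joint's range is limited). The gripper opens to 85 mm and grips with 20 to 120 N. Pads are 22 mm wide; open, the fingers measure 114 mm over their backs; the gripper's body (76 mm by 85 mm) begins 54 mm behind the grasp point. The pads swing forward as they close: fully open they stand 13 mm farther back than shut.
Start: joints at [1.127, 0.263, -0.048, 1.259, 0, 1.415], TCP at [149.526, 503.26, 404.678] pointing down, gripper open.
Joint ranges: [-2.65, 2.65], [-0.89, 1.7], [-1.18, 1.37], [-2.13, 2.11], [-1.35, 1.29], [-3.14, 3.14]. Speed limits (rad/s): [1.89, 1.89, 2.57, 2.79, 3.14, 3.14].

### API

Orientations are given as [roll, pitch, yaw] about the fixed x, y, z axes, in that order (R = Rz(yaw) Ry(pitch) Rx(roll)).
In Python, from cell import arm gives the robot as it stands.
- The arm moves only by the tool send_rows, never from a script. Its argument "increments" is one flat list of numbers, 6 for each row, row after row: the shift along the tool's x, y, z in m, then the turn, a rotation vector about the tool's x, y, z in rad. In form: [dx, dy, dz, rx, ry, rz, dx, dy, dz, rx, ry, rz, ...]. A call has 1 to 5 rows; each row shifts and turns the pose as measured when the row begins, along the tool's axes as they then stand; what a row does not reach is not made up. A row lasts 1/12 s, in which the tool goes at most 41.7 mm and 7.16 degrees, less where a joint would pass 70% of its speed; a pose out of reach is approached as far as the arm can. A call with a gripper value outside its range is refused whole. "fingers" is the opening, from -1 (shut) to 1 (fully open), set as the call begins (left out, the last holds). The fingers move at their own pace and stop on an object; the grip force is fixed at half the most. Time passes only in rows, so rows that do not move let the fingers close. It gives the time, the measured TCP pose, the force and the opening at its end, in the units of the state.
- arm.get_state(): the state, without advancing time (a new reading comes with each control period).
- arm.get_image(name): name is "scene" or "top"; returns (picture, depth): 400x640x3 uint8, red, green, blue; 400x640 float32, mm along the optical axis (not along the pixel's ray), 0 where there is no reading.
- arm.get_calibration(name): a dict with "fx", "fy", "cx", "cy" (pixels), "R" (3x3) and "t" (3): a world point X has camera coordinates R X + t. Camera axes: x right, y down, z forward; pixel columns grow to the right and rows downward; lengths in mm; the calibration is good to about 2 mm. A picture is of the moment at which its call begins. get_calibration takes no time and is no camera call.
- arm.close_job(): hands the job in, once; it reports no verdict.
The state is a dict: "time_s": time; "joints": joint angles; "joint_velocities": joint speeds; "tau": joint torques, N m; "position": TCP position; "tool_rot": TCP orientation; "force": force on the tool from outside, world axes, zero at the start; "torque": the same for the moment, N m; "finger_gap": finger opening in mm.
Only numpy, scipy, OpenCV 4.12 (cv2) and the standard library are available. Lean on these libraries where they do the work, as an engineer would, in place of code of your own. Each camera call takes 0.05 s, during which the arm holds its last target. There are 200 camera calls.

### The job

Swing the retaining arm on the vessel stand fully shut, then take the ball-lock pin (the one with the thumb button), hold its button in, push it down through the aligned holes of clevis and arm until its collar is fully home, and let the button out. Then take the pin by its flat sides, without pressing the button, and pull it up the last 3 mm or so of play until you feel the balls hold; leave it locked there and let go. Do not disturb the plain pin or the beaker.

Things in the scene. Friction and masses are not known exactly. Their poses are not given: they have to be found in the camera images.
- clevis_top (a point): Fixed: centre of the 16 mm vertical clevis hole at the upper lug's top face, 110 mm above the bench. Stack below: lug 8 mm, gap 2, arm tongue 10, gap 2, lug 8 (its underside 30 mm below this point, free space under it). Lugs 40 x 40 mm. Axes of the stand: z up, the hinge 170 mm away along +y.
- stand: Fixed steel stand, plate 220 x 270 mm, that carries a glass vessel with steel lid (163 mm tall over the bench), the clevis and the hinged arm. Origin on the bench, z up; the vessel's axis is at x = +48 mm, the clevis hole at x = -55, y = -85 mm, the hinge at x = -55, y = +85 mm.
- gate_hinge (a point): Fixed point on the vertical hinge axis of the retaining arm, 100 mm above the bench.
- gate (a joint): Angle of the retaining arm (rad): 0 = shut against its stop, where its hole lines up with the clevis hole; grows (to 1.4) as it opens. Closing turns it counter-clockwise seen from above. Stiff hinge of about 0.12 N m friction: it stays where it is left.
- gate_grip (a point): Point on the axis of the arm's upright round handle (dark steel, 16 mm diameter, 45 mm tall, standing on the 10 mm thick flat arm, 85 mm from the hinge axis), 22 mm below the handle's top and 23 mm above the arm. The point is 123 mm above the bench. The y axis runs along the arm towards the hinge.
- pin_head (a point): Centre of the ball-lock pin's grip, on the pin's axis, 28 mm above the collar's underside. Grip: grey block 20 (x) by 24 (y) by 42 mm tall, from 4 to 46 mm above the collar's underside. A dark steel thumb button, 17 mm across, sticks out 6 mm from its +x face at this height (26 mm from button face to opposite side). z up; x towards the button.
- pin: Ball-lock pin (0.18 to 0.29 kg), origin on its axis at the collar's underside, z up along the grip, x towards the button. Collar 32 mm across, 4 mm thick. Steel shank 14 mm diameter, 50 mm long below the collar, its last 10 mm tapered to 6 mm. Two balls stick out 2.5 mm on its +y and -y sides, 33 to 38 mm below the collar; the holes pass them only with the button in.
- block_a: Fixed aluminium parking block, 56 mm square, 60 mm tall, with a 22 mm hole, in which the ball-lock pin starts upright, its collar resting on the block's top. Origin at the centre of its underside. A like block holds the plain pin.
- pin_button (a joint): Travel of the thumb button (m): 0 = out, balls out; 0.0045 = fully in, balls drawn in. Spring: 3.6 N to start, 7.7 N fully in; squeeze the button and the opposite face with 15 N or more to hold it in. Once seated and locked, the pin can still rise 3 mm before its balls meet the lower lug.
- plain_pin_head (a point): Bystander: plain pin without button, in the other parking block: same shank and collar, round grey head 24 mm diameter; point on its axis 28 mm above its collar's underside. Leave it.
- beaker_mid (a point): Bystander: glass beaker, 70 mm diameter, 90 mm tall; point at its centre. Leave it.

How it is judged (in metres and radians):
On the way, in this order (a step that is already met when the one before it is completed fails the run):
1. the retaining arm is swung shut (within 0.03 rad of its stop) (value of joint gate below 0.03 rad), for 0.2 s.
2. the ball-lock pin is through clevis and arm, collar home within 1.5 mm, button let out (within 1 mm) (horizontal distance between pin_head and clevis_top below 0.005 m and angle between the z axis of pin_head and the z axis of clevis_top, either way round below 0.12 rad and value of joint pin_button below 0.001 m and value of joint gate below 0.03 rad and z of pin_head in the frame of clevis_top below 0.0295 m), for 0.2 s.
3. the pin is pulled up against its balls with more than 3 N, risen over 2 mm, with the button out (horizontal distance between pin_head and clevis_top below 0.005 m and angle between the z axis of pin_head and the z axis of clevis_top, either way round below 0.12 rad and value of joint pin_button below 0.001 m and value of joint gate below 0.03 rad and z of pin_head in the frame of clevis_top between 0.03 and 0.033 m and contact force between pin and stand above 3 N), for 0.02 s.
At the end, for the whole second after the job is handed in: The arm is shut within 0.03 rad; the ball-lock pin stands upright in the clevis hole (axis within 5 mm, 0.12 rad), its collar no more than 4.5 mm above the clevis top face, at rest, with its button out (within 1 mm) (horizontal distance between pin_head and clevis_top below 0.005 m and angle between the z axis of pin_head and the z axis of clevis_top, either way round below 0.12 rad and value of joint pin_button below 0.001 m and value of joint gate below 0.03 rad and z of pin_head in the frame of clevis_top below 0.0325 m and velocity of joint pin_button below 0.02 m/s and linear speed of pin below 0.02 m/s); the robot touches nothing.
It fails at once if the plain pin is moved more than 30 mm (distance of plain_pin_head from where it was at the start of the episode above 0.03 m).
It fails at once if the beaker is moved more than 30 mm (distance of beaker_mid from where it was at the start of the episode above 0.03 m).
It also fails if it takes over 72 s, if anything falls off the work surface, if the arm or the gripper's body presses on something with over 40 N, if the wrist force passes 120 N, or if a joint passes its speed limit or range.

## Working session

There is one attempt and no reset: what is moved stays moved. The work goes in short steps, Python scripts to look and compute and a tool call to move; the robot and the scene stay as the last step left them, time stands still between calls to the robot, and variables do not carry over. Pictures are saved under pics/ and viewed, about 8 in all and at most 12, crops included, and the job is handed in when it is done.

Besides the shell and the picture viewer there is one more tool, called after "Emit:" as name(argument=value, ...) on one line, values as JSON. send_rows: Moves the arm, as the interface text tells. Its arguments: {"type":"object","properties":{"increments":{"type":"array","items":{"type":"number"}},"fingers":{"type":"number"}},"required":["increments"]}

```bash
mkdir -p pics; python3 - <<'E'
from cell import arm
import cv2,numpy as np
print(arm.get_state(), arm.tip_extent)
for n in("scene","top"):
    p,d=arm.get_image(n); cv2.imwrite(f"pics/{n}0.png",p[:,:,::-1]); np.savez(f"{n}0.npz",p=p,d=d)
    print(n,arm.get_calibration(n))
E
```

```text
{'time_s': 0.0, 'joints': array([ 1.12672136e+00,  2.63529392e-01, -4.89205932e-02,  1.25941035e+00,
       -4.16597113e-07,  1.41552040e+00]), 'joint_velocities': array([-3.52008715e-04, -1.99757500e-03, -4.57307753e-05,  2.39713525e-03,
        1.95198312e-04,  1.21167455e-03]), 'tau': array([ 1.76701782e-03, -6.37610865e+01,  3.84564972e+01,  1.37235216e-02,
        1.00130367e-04, -4.30596060e-05]), 'position': array([149.47496446, 503.17891991, 404.22764898]), 'tool_rot': array([-1.57184760e+00,  1.64139780e-04, -2.88799128e-01]), 'force': array([ 0.10108281, -0.01175398,  0.31944554]), 'torque': array([-0.02616888, -0.04047924, -0.01713859]), 'finger_gap': 85.18359008880518} 173.4
scene {'fx': 447.69193679881994, 'fy': 447.69193679881994, 'cx': 310.2909090729934, 'cy': 200.72704647547627, 'R': array([[ 0.30290626,  0.95286413,  0.01725536],
       [ 0.58323271, -0.17102375, -0.79409727],
       [-0.75371573,  0.25060093, -0.60754569]]), 't': array([-141.91290257, -275.75598351, 1670.63059513])}
top {'fx': 366.55785235230786, 'fy': 366.55785235230786, 'cx': 317.335749568852, 'cy': 198.44119416790804, 'R': array([[-0.02640011, -0.99964472, -0.00367088],
       [-0.97781589,  0.0265866 , -0.20777207],
       [ 0.20779584, -0.00189576, -0.97817038]]), 't': array([-34.72972596, 634.12894676, 679.12500125])}
```

View pics/scene0.png

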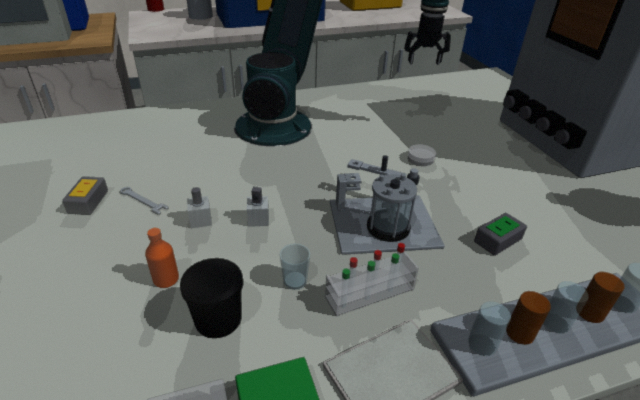

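View pics/top0.png

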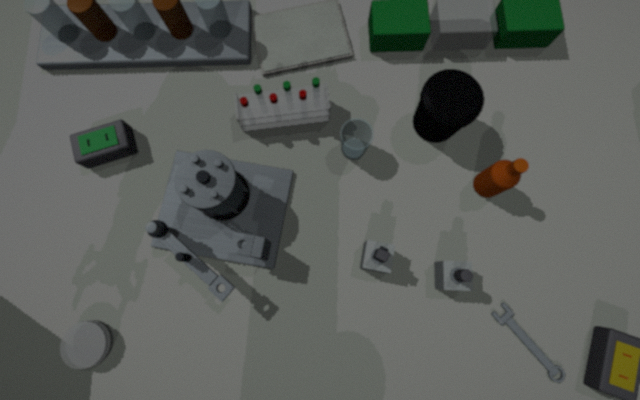

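Scene: the stand is at about (385,215), the clevis at (348,188), and the two parked pins at (197,205) and (257,205). Top: the clevis is at (255,246), the hinge at (157,228), the arm handle at (183,257), and the pins at (380,255) and (460,275). I'll zoom in next.

```bash
python3 - <<'E'
import cv2,numpy as np
t=cv2.imread("pics/top0.png");s=cv2.imread("pics/scene0.png")
f=lambda im,x,y,w,h,k:cv2.resize(im[y:y+h,x:x+w],None,fx=k,fy=k,interpolation=cv2.INTER_CUBIC)
g=lambda i:np.clip(255*(i/255.)**.6,0,255).astype(np.uint8)
a=f(t,140,145,160,150,2.5)# 400x375
a=np.hstack([f(t,140,145,160,120,2.5),f(s,325,145,160,120,2.5)])
b=np.hstack([f(t,355,230,130,75,3.0769),f(s,180,175,100,57,4)])
h=min(230,b.shape[0]);b=cv2.resize(b,(800,230))
cv2.imwrite("pics/crop1.png",g(np.vstack([a,b])))
E
```

```text
Traceback (most recent call last):
ValueError: all the input array dimensions except for the concatenation axis must match exactly, but along dimension 0, the array at index 0 has size 231 and the array at index 1 has size 228
```

```bash
python3 - <<'E'
import cv2,numpy as np
t=cv2.imread("pics/top0.png");s=cv2.imread("pics/scene0.png")
f=lambda im,x,y,w,h,W,H:cv2.resize(im[y:y+h,x:x+w],(W,H),interpolation=cv2.INTER_CUBIC)
g=lambda i:np.clip(255*(i/255.)**.6,0,255).astype(np.uint8)
a=np.hstack([f(t,140,145,160,130,400,325),f(s,325,145,160,130,400,325)])
b=np.hstack([f(t,355,230,130,80,400,246),f(s,180,175,100,60,400,246)])
cv2.imwrite("pics/crop1.png",g(np.vstack([a,b])))
E
```

```text
(no output)
```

View pics/crop1.png

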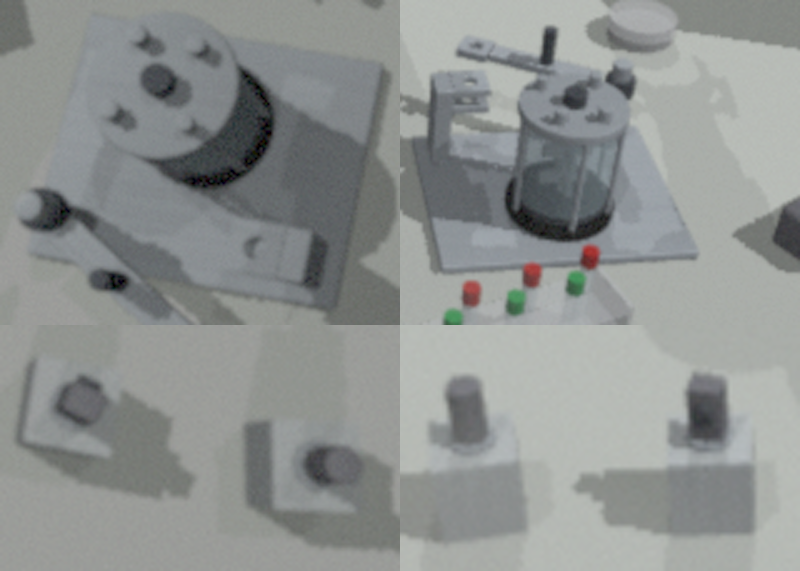

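The crops show that the ball-lock pin is the left one in the top view and the right one in the scene view, with its button towards the scene camera (+x). The clevis hole is at about (241,244) in the top view.

```bash
cat > h.py <<'E'
from cell import arm
import cv2,numpy as np
def cloud(n,d):
    c=arm.get_calibration(n); v,u=np.mgrid[:400,:640]
    X=np.stack([(u-c['cx'])/c['fx']*d,(v-c['cy'])/c['fy']*d,d],-1)-c['t']
    W=X@c['R']; W[d<=0]=np.nan; return W
def ray(n,u,v,z):
    c=arm.get_calibration(n);C=-c['R'].T@c['t']
    r=c['R'].T@np.array([(u-c['cx'])/c['fx'],(v-c['cy'])/c['fy'],1]);return C+r*(z-C[2])/r[2]
def comp(W,lo,hi,box=None,minn=15):
    m=((W[...,2]>lo)&(W[...,2]<hi)).astype(np.uint8)
    if box: k=np.zeros_like(m);x,y,X,Y=box;k[y:Y,x:X]=1;m*=k
    n,l,s,c=cv2.connectedComponentsWithStats(m)
    for i in range(1,n):
        if s[i,4]>=minn:
            P=W[l==i]; r=cv2.minAreaRect(P[:,:2].astype(np.float32))
            print(lo,hi,'px',c[i].round(1),'n',s[i,4],'med',np.median(P,0).round(1),'rect',np.round(r[0],1),np.round(r[1],1),round(r[2],1))
E
python3 - <<'E'
from h import *
for n,b in(("top",(120,120,490,320)),("scene",(170,140,460,260))):
    W=cloud(n,np.load(n+"0.npz")['d']); print(n)
    for lo,hi in((4,16),(54,64),(100,118),(135,150),(155,172)): comp(W,lo,hi,b)
print(ray("top",241.2,244.2,110),ray("scene",352,178,110))
print("plate", [ray("top",140+.4*a,145+.4*b,10).round(0) for a,b in((92,14),(383,64),(333,308),(30,255))])
E
```

```text
top
4 16 px [281.  124.2] n 407 med [822.7  29.4   7.1] rect [823.9  15.9] [ 14.1 199. ] 5.2
4 16 px [425.6 136.1] n 70 med [ 776.8 -298.2   10.8] rect [ 786.7 -302.4] [84.7 22.9] 54.5
4 16 px [133.4 136. ] n 37 med [802.7 362.8  11.3] rect [800.9 362.6] [46.1  1.5] 16.9
4 16 px [354.6 141.6] n 176 med [ 775.  -140.3    6.9] rect [ 774.2 -139.3] [42.9 23.8] 87.3
4 16 px [130.4 153.5] n 48 med [758.8 364.7  10.7] rect [758.5 369.6] [13.3 44.3] 34.9
4 16 px [232.  213.9] n 6938 med [608.1 114.3  12.4] rect [630.6 153.6] [270.7 220. ] 78.5
4 16 px [349.3 157.3] n 21 med [ 734.8 -125.     9.2] rect [ 738.7 -126. ] [38.4  8.2] 66.0
4 16 px [477.5 188.3] n 59 med [ 654.2 -402.3   10.6] rect [ 660.3 -407.2] [56.3 19.4] 20.5
4 16 px [157.9 243.3] n 127 med [554.9 291.2  11.8] rect [558.1 286.4] [39.1 23.8] 79.2
4 16 px [243.6 244.4] n 27 med [549.5 107.3  12.5] rect [549.2 107.6] [ 8.4 13.9] 56.3
4 16 px [435.3 275.9] n 49 med [ 470.2 -294.6    8.6] rect [ 475.5 -294.8] [ 1.6 55.8] 86.8
54 64 px [432.9 130.4] n 66 med [ 771.9 -299.4   58.9] rect [ 778.  -307.4] [81.1 19.5] 66.5
54 64 px [357
[... 5797 characters left out ...]
.  135.6 147.5] rect [685.4 144.6] [109.5  59.1] 64.5
155 172 px [403.1 175.9] n 30 med [641.8 189.3 162.8] rect [639.  189.8] [11.5 13.6] 87.9
155 172 px [381.4 176.8] n 23 med [629.4 133.7 162. ] rect [627.8 136.4] [10.  11.7] 37.4
155 172 px [395.1 182.8] n 71 med [665.5 155.2 164.5] rect [660.3 157.8] [21.6 27.9] 50.7
155 172 px [389.3 190.1] n 34 med [688.2 128.  163.8] rect [685.2 129. ] [12.4 15.8] 89.8
155 172 px [406.7 189.5] n 33 med [697.7 170.5 162.5] rect [695.7 171.5] [12.2 10.9] 71.6
[540.38323447  92.62838863 110.        ] [543.91656849  93.04083805 110.        ]
plate [array([764., 262.,  10.]), array([710.,   0.,  10.]), array([497.,  45.,  10.]), array([549., 304.,  10.])]
```

Positions are consistent between the two views: clevis about (542,92), stand yaw about -11.5°, handle about (520,195), gate about 0.52 rad, pin about (515,-168.5) with its button towards about -25°. I'll write a planner that prints rows.

```bash
cat > plan.py <<'E'
import sys,numpy as np
from cell import arm
from scipy.spatial.transform import Rotation as Ro
# target x y z yaw(deg) [step mm]; simulates the rows from the measured pose
def plan(x,y,z,yaw,step=40,deg=6.9,n=None):
    s=arm.get_state(); p=np.array(s['position']); R=Ro.from_euler('xyz',s['tool_rot'])
    T=np.array([x,y,z]); G=Ro.from_euler('xyz',[-np.pi/2,0,np.radians(yaw)])
    rv=(R.inv()*G).as_rotvec(); D=T-p
    n=n or max(1,int(np.ceil(max(np.linalg.norm(D)/step,np.degrees(np.linalg.norm(rv))/deg))))
    print('t',s['time_s'],'pos',p.round(1),'yaw',np.degrees(s['tool_rot'][2]).round(1),'F',s['force'].round(1),'gap',round(s['finger_gap'],1),'D',D.round(1),'rows',n)
    rows=[]
    for i in range(n):
        d=R.inv().apply(D/n); rows.append(np.r_[(d/1000).round(4),(rv/n).round(3)]); R=R*Ro.from_rotvec(rv/n)
    for i in range(0,n,5): print([float(v) for v in np.concatenate(rows[i:i+5])])
if __name__=="__main__": plan(*map(float,sys.argv[1:5]),*(map(float,sys.argv[5:6])))
E
python3 plan.py 520 195 310 64
```

```text
t 0.1 pos [149.5 503.2 404.3] yaw -16.6 F [ 0.7 -0.1  0.4] gap 85.5 D [ 370.5 -308.2  -94.3] rows 13
[0.0341, 0.0073, -0.0146, 0.0, -0.108, -0.0, 0.0323, 0.0073, -0.0182, 0.0, -0.108, -0.0, 0.0301, 0.0073, -0.0216, 0.0, -0.108, -0.0, 0.0276, 0.0073, -0.0247, 0.0, -0.108, -0.0, 0.0248, 0.0073, -0.0275, 0.0, -0.108, -0.0]
[0.0217, 0.0073, -0.0301, 0.0, -0.108, -0.0, 0.0183, 0.0073, -0.0322, 0.0, -0.108, -0.0, 0.0147, 0.0073, -0.034, 0.0, -0.108, -0.0, 0.011, 0.0073, -0.0354, 0.0, -0.108, -0.0, 0.0071, 0.0073, -0.0364, 0.0, -0.108, -0.0]
[0.0031, 0.0073, -0.0369, 0.0, -0.108, -0.0, -0.0009, 0.0073, -0.0371, 0.0, -0.108, -0.0, -0.0049, 0.0073, -0.0367, 0.0, -0.108, -0.0]
```

Emit:
send_rows(increments=[0.034,0.005,-0.0145,0,-0.108,0,0.032,0.005,-0.018,0,-0.108,0,0.03,0.005,-0.0215,0,-0.108,0,0.0275,0.005,-0.0245,0,-0.108,0,0.025,0.005,-0.0275,0,-0.108,0], fingers=-0.25)

```text
time_s: 0.52
position: [287.7, 388.2, 378.2]
tool_rot: [-1.571, 0.002, 0.26]
force: [0.8, 0.5, 1.1]
finger_gap: 32.2
```

Emit:
send_rows(increments=[0.0215,0.005,-0.03,0,-0.108,0,0.018,0.005,-0.032,0,-0.108,0,0.0145,0.005,-0.034,0,-0.108,0,0.011,0.005,-0.0355,0,-0.108,0,0.007,0.005,-0.0365,0,-0.108,0])

```text
time_s: 0.93
position: [430.4, 267.9, 352.2]
tool_rot: [-1.569, 0.003, 0.808]
force: [1.0, 1.3, 0.5]
finger_gap: 32.0
```

```bash
python3 plan.py 520 195 330 64
```

```text
t 0.9333 pos [430.4 267.9 352.2] yaw 46.3 F [1.  1.3 0.5] gap 32.0 D [ 89.6 -72.9 -22.2] rows 3
[0.0031, 0.0073, -0.0384, -0.001, -0.103, -0.001, -0.0009, 0.0074, -0.0385, -0.001, -0.103, -0.001, -0.0048, 0.0074, -0.0382, -0.001, -0.103, -0.001]
```

Emit:
send_rows(increments=[0.003,0.0074,-0.0384,0,-0.103,0,-0.001,0.0074,-0.0385,0,-0.103,0,-0.005,0.0074,-0.038,0,-0.103,0,0,0,0,0,0,0])

```text
time_s: 1.27
position: [527.4, 186.7, 326.9]
tool_rot: [-1.568, 0.003, 1.138]
force: [-1.3, -0.9, -0.4]
finger_gap: 32.3
```

```bash
python3 plan.py 521 195 280 64; python3 - <<'E'
from h import *
p,d=arm.get_image("scene"); cv2.imwrite("pics/s1.png",cv2.resize(p[90:220,320:480,::-1],(640,520)))
E
```

```text
t 1.2667 pos [527.4 186.7 326.9] yaw 65.2 F [-1.3 -0.9 -0.4] gap 32.3 D [ -6.4   8.3 -46.9] rows 2
[0.0025, 0.0234, 0.0046, -0.001, 0.01, -0.002, 0.0024, 0.0234, 0.0046, -0.001, 0.01, -0.002]
```

View pics/s1.png

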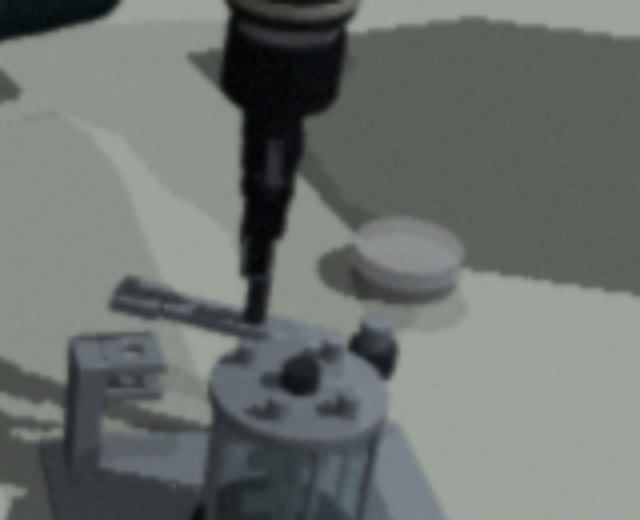

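The gripper is above the handle at about crop (258,310), about 8 mm off. I'll correct sideways first and then lower.

Emit:
send_rows(increments=[0.005,0,0.009,0,0.02,0,0,0,0,0,0,0])

```text
time_s: 1.48
position: [519.5, 195.9, 326.5]
tool_rot: [-1.565, 0.004, 1.107]
force: [0.0, 0.5, -0.1]
finger_gap: 32.0
```

```bash
python3 plan.py 521 194.5 282 64
```

```text
t 1.4833 pos [519.5 195.9 326.5] yaw 63.4 F [ 0.   0.5 -0.1] gap 32.0 D [  1.5  -1.4 -44.5] rows 2
[-0.0002, 0.0223, -0.0011, -0.003, -0.005, -0.002, -0.0002, 0.0223, -0.001, -0.003, -0.005, -0.002]
```

Emit:
send_rows(increments=[0,0.022,-0.001,-0.003,0,-0.002,0,0.022,-0.001,-0.003,0,-0.002,0,0,0,0,0,0])

```text
time_s: 1.73
position: [519.9, 196.4, 282.7]
tool_rot: [-1.573, -0.001, 1.108]
force: [-0.8, -0.4, -0.5]
finger_gap: 31.8
```

Emit:
send_rows(increments=[0,0,-0.01,0,0,0,0,0,-0.01,0,0,0,0,0,-0.01,0,0,0,0,0,-0.008,0,0,0,0,0,0,0,0,0])

```text
time_s: 2.15
position: [556.2, 178.9, 286.0]
tool_rot: [-1.573, -0.001, 1.11]
force: [0.4, -0.1, 0.7]
finger_gap: 32.1
```

Emit:
send_rows(increments=[0,0.002,-0.005,0,0,0,0,0.001,-0.004,0,0,0,0,0,-0.002,0,0,0,0,0,0,0,0,0])

```text
time_s: 2.48
position: [567.7, 173.5, 283.8]
tool_rot: [-1.572, -0.004, 1.11]
force: [-5.6, 1.9, 2.4]
finger_gap: 32.1
```

Emit:
send_rows(increments=[0,0,-0.002,0,0,0,0,0,-0.001,0,0,0,0,0,-0.001,0,0,0])

```text
time_s: 2.73
position: [568.8, 172.8, 283.7]
tool_rot: [-1.564, -0.004, 1.111]
force: [-6.3, 2.9, 3.0]
finger_gap: 31.8
```

Emit:
send_rows(increments=[0,0,-0.003,0,0,0,0,0,-0.003,0,0,0,0,0,0,0,0,0])

```text
time_s: 2.98
position: [569.9, 172.1, 283.3]
tool_rot: [-1.55, -0.005, 1.115]
force: [0.1, -0.2, 0.5]
finger_gap: 32.0
```

Emit:
send_rows(increments=[0,0,0.008,0,0,0,0,0,0,0,0,0,0,-0.03,0,0,0,0,0,-0.04,0,0,0,0,0,0,0,0,0,0])

```text
time_s: 3.4
position: [562.6, 175.1, 354.9]
tool_rot: [-1.549, -0.003, 1.115]
force: [1.3, 0.4, 0.9]
finger_gap: 32.1
```

```bash
python3 plan.py 515 -169 350 64
```

```text
t 3.4 pos [562.6 175.1 354.9] yaw 63.9 F [1.3 0.4 0.9] gap 32.1 D [ -47.6 -344.1   -4.9] rows 9
[-0.0367, 0.0002, -0.0121, -0.002, -0.0, 0.0, -0.0367, 0.0002, -0.0121, -0.002, -0.0, 0.0, -0.0367, 0.0003, -0.0121, -0.002, -0.0, 0.0, -0.0367, 0.0003, -0.0121, -0.002, -0.0, 0.0, -0.0367, 0.0003, -0.0121, -0.002, -0.0, 0.0]
[-0.0367, 0.0004, -0.012, -0.002, -0.0, 0.0, -0.0367, 0.0004, -0.012, -0.002, -0.0, 0.0, -0.0367, 0.0005, -0.012, -0.002, -0.0, 0.0, -0.0367, 0.0005, -0.012, -0.002, -0.0, 0.0]
```

Emit:
send_rows(increments=[-0.036,0,-0.012,-0.004,0,0,-0.036,0,-0.012,-0.004,0,0,-0.036,0,-0.012,-0.004,0,0,-0.036,0,-0.012,-0.004,0,0,-0.036,0,-0.012,-0.004,0,0], fingers=0.2)

```text
time_s: 3.82
position: [538.2, -13.3, 356.4]
tool_rot: [-1.58, -0.007, 1.125]
force: [1.4, 0.3, 0.3]
finger_gap: 51.3
```

Emit:
send_rows(increments=[-0.036,0,-0.012,0,0,0,-0.036,0,-0.012,0,0,0,-0.036,0,-0.012,0,0,0,-0.02,0,-0.008,0,0,0,0,0,0,0,0,0])

```text
time_s: 4.23
position: [520.0, -160.1, 357.6]
tool_rot: [-1.587, -0.004, 1.12]
force: [-0.4, 1.2, -0.6]
finger_gap: 50.7
```

```bash
python3 plan.py 515 -168.5 250 65; python3 - <<'E'
from h import *
P=[]
for n,b in(("top",(120,190,300,300)),("scene",(320,140,430,200))):
    p,d=arm.get_image(n);W=cloud(n,d);print(n)
    comp(W,96,118,b,40);comp(W,138,148,b,20)
    P.append(cv2.resize(p[:,:,::-1][(190 if n=="top" else 140):][:90, (140 if n=="top" else 320):][:,:130],(520,290)))
cv2.imwrite("pics/s2.png",np.vstack(P))
E
```

```text
t 4.2333 pos [ 520.  -160.1  357.6] yaw 64.2 F [-0.4  1.2 -0.6] gap 50.7 D [  -5.    -8.4 -107.6] rows 3
[-0.0034, 0.0358, 0.0009, 0.005, -0.005, 0.001, -0.0033, 0.0359, 0.0007, 0.005, -0.005, 0.001, -0.0033, 0.0359, 0.0005, 0.005, -0.005, 0.001]
top
96 118 px [231.3 196. ] n 42 med [633.2 114.  103.6] rect [634.6 114. ] [ 3.2 29.1] 57.6
96 118 px [158.3 229.2] n 170 med [571.4 248.8 105.9] rect [575.  255.3] [28.5 33.1] 73.0
96 118 px [223.1 240.6] n 1410 med [550.  117.5 102.7] rect [552.4 144.7] [189.3  40.1] 78.3
138 148 px [207.6 199.4] n 289 med [619.8 149.3 147.2] rect [620.4 149.4] [92.9 33.9] 89.7
138 148 px [192.1 233.8] n 68 med [557.7 173.3 144.8] rect [558.  173.9] [14.  13.6] 0.7
scene
96 118 px [353.2 179.4] n 387 med [550.3  94.  108.8] rect [546.1 107.8] [107.9  46. ] 76.6
96 118 px [413.4 177.2] n 79 med [586. 257. 108.] rect [580.6 259. ] [32.9 32.4] 64.3
138 148 px [384.5 166.4] n 26 med [562.9 175.8 144.9] rect [561.5 177.7] [14.2 16.4] 76.3
138 148 px [378.1 194.8] n 42 med [677.8 105.7 144.2] rect [670.6 106.7] [62.1  8.8] 9.2
138 148 px [411.9 197.2] n 20 med [710.3 180.6 145.3] rect [706.3 183.9] [ 8.2 41.4] 23.3
```

View pics/s2.png

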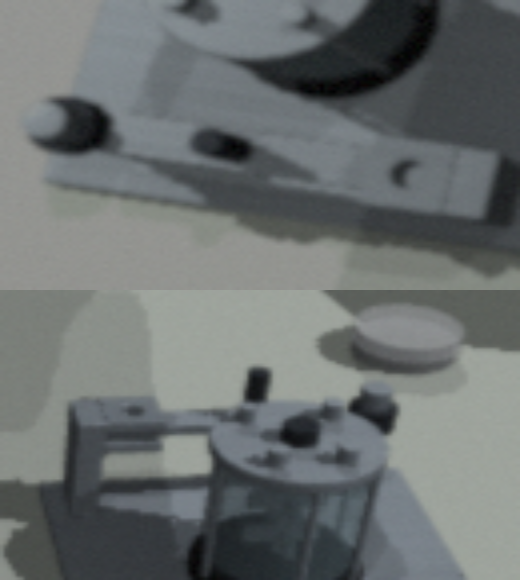

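The arm is shut: the tongue sits in the clevis, and the handle measures (558.0,173.9) against a predicted (558.4,174.9). Next I centre over the pin and descend.

Emit:
send_rows(increments=[-0.01,0.02,0.0015,0.015,-0.015,0,0,0.03,0,0,0,0,0,0,0,0,0,0])

```text
time_s: 4.58
position: [515.5, -163.3, 307.7]
tool_rot: [-1.575, -0.005, 1.14]
force: [-1.2, 0.7, -1.4]
finger_gap: 51.0
```

```bash
python3 plan.py 515 -168.5 244 65
```

```text
t 4.5833 pos [ 515.5 -163.3  307.7] yaw 65.3 F [-1.2  0.7 -1.4] gap 51.0 D [ -0.5  -5.2 -63.7] rows 2
[-0.0026, 0.0318, -0.0007, 0.002, 0.003, 0.002, -0.0025, 0.0319, -0.0008, 0.002, 0.003, 0.002]
```

Emit:
send_rows(increments=[-0.005,0,-0.002,0.004,0,0.004,0,0.03,0,0,0,0,0,0,0,0,0,0])

```text
time_s: 4.83
position: [516.3, -166.7, 280.0]
tool_rot: [-1.572, 0.0, 1.144]
force: [-0.4, 0.3, -1.8]
finger_gap: 51.3
```

```bash
python3 plan.py 515 -168.5 244 65
```

```text
t 4.8333 pos [ 516.3 -166.7  280. ] yaw 65.5 F [-0.4  0.3 -1.8] gap 51.3 D [ -1.3  -1.8 -36. ] rows 1
[-0.0022, 0.036, 0.0005, 0.002, 0.009, -0.0]
```

Emit:
send_rows(increments=[-0.002,0.018,0,0.002,0.01,0,0,0.018,0,0,0,0,0,0,0,0,0,0])

```text
time_s: 5.08
position: [517.5, -168.0, 248.9]
tool_rot: [-1.575, 0.001, 1.136]
force: [-1.0, 0.5, 0.4]
finger_gap: 51.2
```

Emit:
send_rows(increments=[0,0,0,0,0,0,0,0,0,0,0,0,0,0,0,0,0,0,0,0,0,0,0,0,0,0,0,0,0,0], fingers=-1)

```text
time_s: 5.5
position: [519.4, -167.8, 256.1]
tool_rot: [-1.581, 0.001, 1.138]
force: [-0.3, -0.4, -1.5]
finger_gap: 19.7
```

```bash
python3 plan.py 515 -168.5 244 65;python3 - <<'E'
from h import *
p,d=arm.get_image("scene"); cv2.imwrite("pics/s3.png",cv2.resize(p[150:240,210:310,::-1],(600,540)))
E
```

```text
t 5.5 pos [ 519.4 -167.8  256.1] yaw 65.2 F [-0.3 -0.4 -1.5] gap 19.7 D [ -4.4  -0.7 -12.1] rows 1
[-0.0024, 0.012, 0.0038, 0.01, 0.003, -0.001]
```

View pics/s3.png

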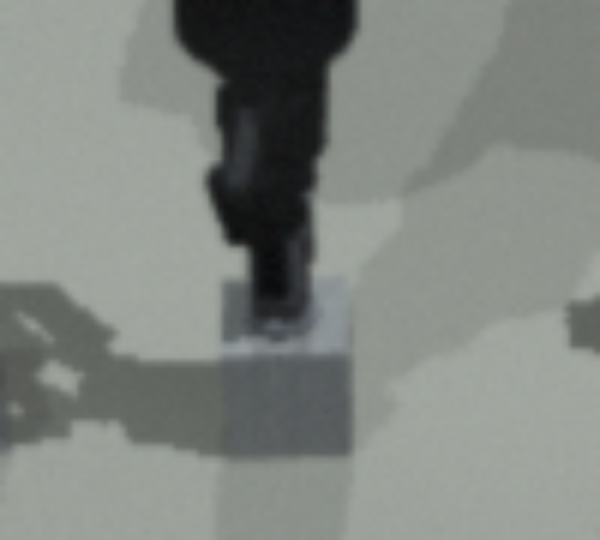

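The gap of 19.7 mm and a TCP at z = 256 show the pads closed above the button, because the tool drifted up. I'll reopen, go lower and regrip.

Emit:
send_rows(increments=[0,0,0,0,0,0,0,0,0,0,0,0,0,0,0,0,0,0], fingers=0.1)

```text
time_s: 5.8
position: [519.5, -168.0, 256.8]
tool_rot: [-1.582, 0.001, 1.137]
force: [0.4, -0.2, -0.8]
finger_gap: 47.1
```

```bash
python3 plan.py 516 -168.5 243 65
```

```text
t 5.8 pos [ 519.5 -168.   256.8] yaw 65.2 F [ 0.4 -0.2 -0.8] gap 47.1 D [ -3.5  -0.5 -13.8] rows 1
[-0.0019, 0.0138, 0.0031, 0.011, 0.003, -0.001]
```

Emit:
send_rows(increments=[-0.002,0.014,0.002,0.011,0,0,0,0,0,0,0,0,0,0,0,0,0,0])

```text
time_s: 6.05
position: [516.8, -169.2, 241.9]
tool_rot: [-1.571, 0.001, 1.137]
force: [0.8, 0.6, 0.2]
finger_gap: 47.3
```

```bash
python3 plan.py 517 -168.5 243 65
```

```text
t 6.05 pos [ 516.8 -169.2  241.9] yaw 65.2 F [0.8 0.6 0.2] gap 47.3 D [0.2 0.7 1.1] rows 1
[0.0007, -0.0011, 0.0001, 0.0, 0.003, -0.001]
```

Emit:
send_rows(increments=[0,0,0,0,0,0,0,0,0,0,0,0], fingers=-1)

```text
time_s: 6.22
position: [516.8, -169.2, 241.6]
tool_rot: [-1.57, 0.001, 1.137]
force: [-3.1, 0.8, 7.4]
finger_gap: 23.9
```

Emit:
send_rows(increments=[0,0,0,0,0,0,0,0,0,0,0,0])

```text
time_s: 6.38
position: [516.5, -169.1, 242.1]
tool_rot: [-1.57, 0.001, 1.137]
force: [0.3, -0.0, -1.9]
finger_gap: 20.0
```

Emit:
send_rows(increments=[0,0,0,0,0,0,0,0,0,0,0,0])

```text
time_s: 6.55
position: [516.5, -169.0, 242.1]
tool_rot: [-1.57, 0.001, 1.137]
force: [-0.1, 0.4, -1.3]
finger_gap: 20.1
```

Gripped at the button height, gap 20 mm; the button is probably in, with some pad compliance. Lifting the pin and carrying it to the clevis.

Emit:
send_rows(increments=[0,-0.02,0,0,0,0,0,-0.035,0,0,0,0,0,-0.035,0,0,0,0,0,-0.035,0,0,0,0,0,0,0,0,0,0])

```text
time_s: 6.97
position: [515.8, -168.4, 369.9]
tool_rot: [-1.563, 0.001, 1.137]
force: [0.5, 0.1, -2.2]
finger_gap: 20.3
```

```bash
python3 plan.py 542.5 93 372 65 37
```

```text
t 6.9667 pos [ 515.8 -168.4  369.9] yaw 65.2 F [ 0.5  0.1 -2.2] gap 20.3 D [ 26.7 261.4   2.1] rows 8
[0.0311, -0.0002, 0.0107, -0.001, 0.0, -0.0, 0.0311, -0.0002, 0.0107, -0.001, 0.0, -0.0, 0.031, -0.0002, 0.0107, -0.001, 0.0, -0.0, 0.031, -0.0002, 0.0107, -0.001, 0.0, -0.0, 0.031, -0.0002, 0.0107, -0.001, 0.0, -0.0]
[0.031, -0.0002, 0.0108, -0.001, 0.0, -0.0, 0.031, -0.0002, 0.0108, -0.001, 0.0, -0.0, 0.031, -0.0003, 0.0108, -0.001, 0.0, -0.0]
```

Weight of about 2 N is felt, so the pin is held.

Emit:
send_rows(increments=[0.031,0,0.0107,-0.001,0,0,0.031,0,0.0107,-0.001,0,0,0.031,0,0.0107,-0.001,0,0,0.031,0,0.0107,-0.001,0,0,0.031,0,0.0107,-0.001,0,0])

```text
time_s: 7.38
position: [533.7, -5.3, 370.6]
tool_rot: [-1.574, 0.002, 1.128]
force: [0.6, -0.1, -1.4]
finger_gap: 19.9
```

Emit:
send_rows(increments=[0.031,0,0.0107,-0.001,0,0,0.028,0,0.0105,-0.001,0,0,0.022,0,0.009,-0.001,0,0,0,0,0,0,0,0])

```text
time_s: 7.72
position: [540.6, 90.0, 368.5]
tool_rot: [-1.576, 0.001, 1.132]
force: [0.4, -0.1, -3.0]
finger_gap: 20.6
```

```bash
python3 plan.py 542.5 93 372 65; python3 - <<'E'
from h import *
p,d=arm.get_image("scene"); q,e=arm.get_image("top")
np.savez("h1.npz",p=p,d=d,q=q,e=e)
cv2.imwrite("pics/s4.png",np.hstack([cv2.resize(p[110:200,305:385,::-1],(480,540)),cv2.resize(q[190:290,220:280,::-1],(324,540))])[:,:800])
E
```

```text
t 7.7167 pos [540.6  90.  368.5] yaw 64.8 F [ 0.4 -0.1 -3. ] gap 20.6 D [1.9 3.  3.5] rows 1
[0.0035, -0.0035, -0.0005, 0.005, -0.003, -0.001]
```

View pics/s4.png

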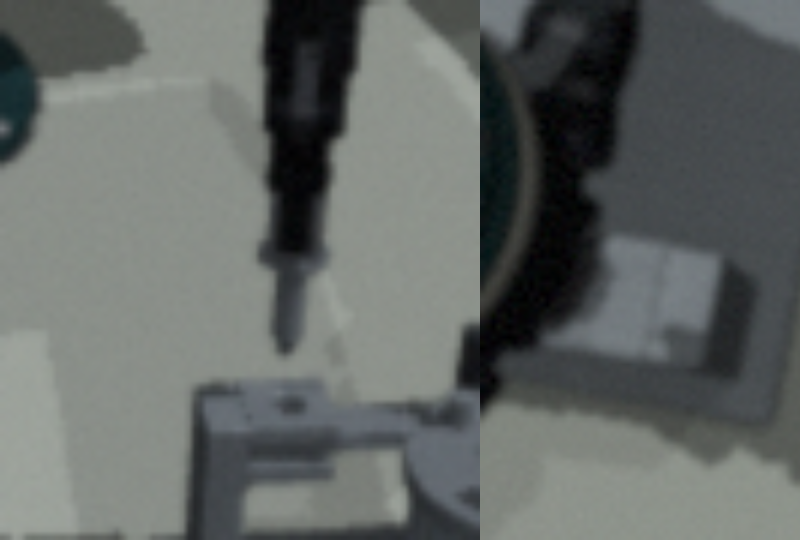

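```bash
python3 - <<'E'
from h import *
print(ray("scene",352.8,167.9,135.5),ray("scene",305+293/6,110+404/6,110))
z=np.load("h1.npz");W=cloud("scene",z['d'])
for lo,hi in((138,176),(184,190)): comp(W,lo,hi,(335,120,375,185),8)
comp(W,106,118,(325,150,362,190),50)
E
```

```text
[533.6866832   97.44822153 135.5       ] [542.32947922  99.05214244 110.        ]
138 176 px [352.7 162.6] n 53 med [545.1  90.8 159.4] rect [544.5  90.1] [13.7 10. ] 59.9
138 176 px [373.6 182.4] n 8 med [631.5 112.4 150.3] rect [630.1 113.8] [ 2.6 19.2] 65.5
106 118 px [349. 178.] n 223 med [544.5  84.2 111.9] rect [542.7  85.2] [60.5 47.5] 78.6
```

Scene crop: the shank is vertical with its tip at crop (287,345), and the hole is at (292,404), so the pin needs about 4 mm more. I'll shift it and descend slowly.

Emit:
send_rows(increments=[0.0047,0,-0.0017,0.004,0,0,0,0.01,0,0,0,0,0,0.008,0,0,0,0,0,0,0,0,0,0])

```text
time_s: 8.15
position: [545.1, 88.4, 349.4]
tool_rot: [-1.572, 0.003, 1.127]
force: [-1.1, 0.2, -2.1]
finger_gap: 20.7
```

```bash
python3 plan.py 544 93.5 335 65; python3 - <<'E'
from h import *
p,d=arm.get_image("scene")
cv2.imwrite("pics/s5.png",cv2.resize(p[120:190,320:390,::-1],(560,560),interpolation=cv2.INTER_CUBIC))
E
```

```text
t 8.15 pos [545.1  88.4 349.4] yaw 64.6 F [-1.1  0.2 -2.1] gap 20.7 D [ -1.1   5.1 -14.4] rows 1
[0.0042, 0.0144, 0.0032, 0.001, -0.007, -0.003]
```

View pics/s5.png

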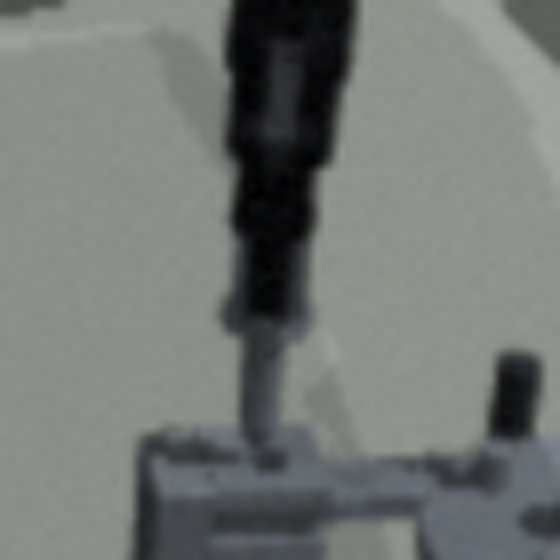

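The tip is at crop (257,440), just above the hole at (268,458), so it needs about 4 mm more along +y.

Emit:
send_rows(increments=[0.004,0,0.0018,0,-0.007,-0.003,0,0,0,0,0,0,0,0.004,0,0,0,0])

```text
time_s: 8.45
position: [545.7, 92.0, 347.0]
tool_rot: [-1.573, -0.001, 1.133]
force: [-0.6, 0.0, -1.9]
finger_gap: 20.4
```

```bash
python3 plan.py 545 92.8 330 65
```

```text
t 8.45 pos [545.7  92.  347. ] yaw 64.9 F [-0.6  0.  -1.9] gap 20.4 D [ -0.7   0.8 -17. ] rows 1
[0.0004, 0.017, 0.0011, 0.002, -0.002, 0.001]
```

Emit:
send_rows(increments=[0.0004,0.006,0.001,0,0,0,0,0.005,0,0,0,0,0,0.003,0,0,0,0])

```text
time_s: 8.7
position: [544.9, 92.8, 332.1]
tool_rot: [-1.574, -0.001, 1.133]
force: [-4.7, -3.3, 6.7]
finger_gap: 20.4
```

Emit:
send_rows(increments=[0,0.004,0,0,0,0,0,0.004,0,0,0,0])

```text
time_s: 8.87
position: [544.1, 92.6, 323.9]
tool_rot: [-1.573, -0.0, 1.133]
force: [-3.0, -1.4, -0.8]
finger_gap: 19.9
```

Emit:
send_rows(increments=[-0.001,0.004,0.0007,0,0,0,0,0.004,0,0,0,0,0,0.004,0,0,0,0])

```text
time_s: 9.12
position: [542.9, 92.0, 310.4]
tool_rot: [-1.573, -0.0, 1.133]
force: [0.4, 0.1, -1.9]
finger_gap: 20.0
```

Emit:
send_rows(increments=[0,0.004,0,0,0,0,0,0.004,0,0,0,0])

```text
time_s: 9.28
position: [543.1, 92.0, 301.4]
tool_rot: [-1.573, -0.001, 1.133]
force: [0.6, 0.1, -1.3]
finger_gap: 20.1
```

Emit:
send_rows(increments=[0,0.004,0,0,0,0,0,0.002,0,0,0,0,0,0.001,0,0,0,0])

```text
time_s: 9.53
position: [543.1, 92.1, 292.7]
tool_rot: [-1.573, -0.0, 1.133]
force: [0.2, -0.0, -1.8]
finger_gap: 20.1
```

Emit:
send_rows(increments=[0,0.002,0,0,0,0,0,0.0015,0,0,0,0])

```text
time_s: 9.7
position: [542.8, 92.2, 291.7]
tool_rot: [-1.574, -0.001, 1.133]
force: [-13.6, -2.6, 34.2]
finger_gap: 20.5
```

Collar is home: contact at z = 291.7, the expected value. Releasing the button.

Emit:
send_rows(increments=[0,0,0,0,0,0,0,0,0,0,0,0,0,0,0,0,0,0], fingers=0.2)

```text
time_s: 9.95
position: [543.1, 92.2, 293.3]
tool_rot: [-1.578, -0.002, 1.133]
force: [0.5, 0.1, -0.6]
finger_gap: 51.2
```

Emit:
send_rows(increments=[0,-0.02,0,0,0,0,0,-0.03,0,0,0,0,0,-0.025,0,0,0,0,0,0,0,0,0,0])

```text
time_s: 10.28
position: [542.3, 92.2, 369.8]
tool_rot: [-1.574, -0.001, 1.133]
force: [0.4, 0.7, 0.1]
finger_gap: 51.3
```

```bash
python3 plan.py 542.8 92.2 365 -25
```

```text
t 10.2833 pos [542.3  92.2 369.8] yaw 64.9 F [0.4 0.7 0.1] gap 51.3 D [ 0.5 -0.  -4.8] rows 14
[0.0, 0.0003, -0.0, 0.0, 0.112, 0.0, 0.0, 0.0003, -0.0, 0.0, 0.112, 0.0, 0.0, 0.0003, -0.0, 0.0, 0.112, 0.0, 0.0, 0.0003, -0.0, 0.0, 0.112, 0.0, 0.0, 0.0003, -0.0, 0.0, 0.112, 0.0]
[0.0, 0.0003, -0.0, 0.0, 0.112, 0.0, 0.0, 0.0003, -0.0, 0.0, 0.112, 0.0, 0.0, 0.0003, -0.0, 0.0, 0.112, 0.0, 0.0, 0.0003, -0.0, 0.0, 0.112, 0.0, 0.0, 0.0003, -0.0, 0.0, 0.112, 0.0]
[0.0, 0.0003, -0.0, 0.0, 0.112, 0.0, 0.0, 0.0003, 0.0, 0.0, 0.112, 0.0, 0.0, 0.0003, 0.0, 0.0, 0.112, 0.0, 0.0, 0.0003, 0.0, 0.0, 0.112, 0.0]
```

Emit:
send_rows(increments=[0,0,0,0,0.112,0,0,0,0,0,0.112,0,0,0,0,0,0.112,0,0,0,0,0,0.112,0,0,0,0,0,0.112,0])

```text
time_s: 10.7
position: [543.1, 92.2, 369.9]
tool_rot: [-1.575, -0.006, 0.554]
force: [-0.0, 0.8, -0.4]
finger_gap: 51.3
```

Emit:
send_rows(increments=[0,0,0,0,0.112,0,0,0,0,0,0.112,0,0,0,0,0,0.112,0,0,0,0,0,0.112,0,0,0,0,0,0.112,0])

```text
time_s: 11.12
position: [543.4, 92.3, 367.3]
tool_rot: [-1.571, -0.006, -0.036]
force: [0.2, 0.4, -0.0]
finger_gap: 51.2
```

Emit:
send_rows(increments=[0,0,0,0,0.112,0,0,0,0,0,0.112,0,0,0,0,0,0.1,0,0,0,0,0,0,0])

```text
time_s: 11.45
position: [543.6, 92.3, 365.2]
tool_rot: [-1.569, -0.004, -0.382]
force: [-0.1, -1.2, -0.5]
finger_gap: 51.3
```

```bash
python3 plan.py 542.8 92.2 330 -25; python3 - <<'E'
from h import *
p,d=arm.get_image("scene");W=cloud("scene",d)
comp(W,150,162,(325,120,375,200),8)
cv2.imwrite("pics/s6.png",cv2.resize(p[120:190,315:395,::-1],(640,560),interpolation=cv2.INTER_CUBIC))
E
```

```text
t 11.45 pos [543.6  92.3 365.2] yaw -21.9 F [-0.1 -1.2 -0.5] gap 51.3 D [ -0.8  -0.1 -35.2] rows 1
[-0.0008, 0.0351, -0.0004, -0.002, 0.054, 0.004]
150 162 px [354.  163.8] n 57 med [546.5  94.9 156.9] rect [543.   95.6] [21.7 22.1] 67.9
150 162 px [373.6 184.8] n 8 med [640.4 107.9 150.5] rect [642.  108.3] [ 2.7 27.4] 66.0
```

View pics/s6.png

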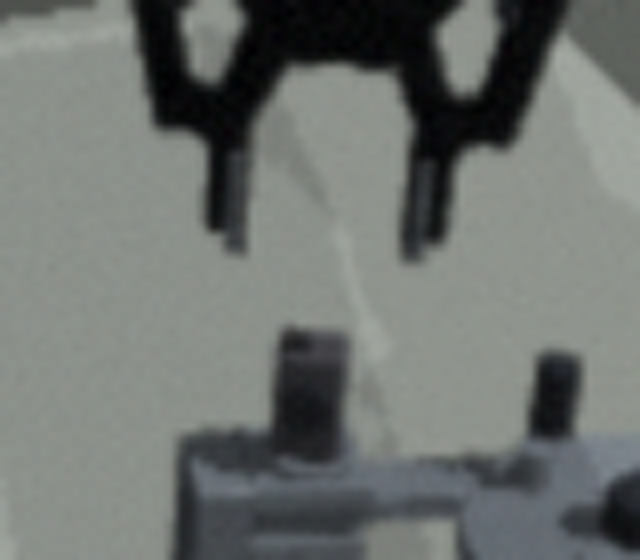

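The pin is seated upright with its collar on the lug, grip at crop (312,395), and the jaws straddle it along its flat sides. Descending.

Emit:
send_rows(increments=[-0.001,0.035,0,0,0.04,0.004,0,0.03,0,0,0,0,0,0.004,0,0,0,0,0,0,0,0,0,0])

```text
time_s: 11.83
position: [543.3, 92.7, 294.8]
tool_rot: [-1.568, -0.002, -0.403]
force: [-0.2, 0.0, 0.9]
finger_gap: 51.4
```

```bash
python3 plan.py 542.8 92.2 295 -24
```

```text
t 11.8333 pos [543.3  92.7 294.8] yaw -23.1 F [-0.2  0.   0.9] gap 51.4 D [-0.5 -0.5  0.2] rows 1
[-0.0003, -0.0002, -0.0007, -0.003, 0.016, 0.002]
```

Emit:
send_rows(increments=[0,0,0,0,0,0,0,0,0,0,0,0,0,0,0,0,0,0,0,0,0,0,0,0,0,0,0,0,0,0], fingers=-1)

```text
time_s: 12.25
position: [544.3, 92.7, 299.0]
tool_rot: [-1.567, -0.006, -0.398]
force: [-1.2, -1.8, -3.3]
finger_gap: 23.5
```

Emit:
send_rows(increments=[0,-0.001,0,0,0,0,0,-0.001,0,0,0,0])

```text
time_s: 12.42
position: [544.0, 92.7, 300.6]
tool_rot: [-1.567, -0.005, -0.397]
force: [4.7, 1.3, -26.0]
finger_gap: 23.6
```

The balls hold: the pin pulls down with about 26 N at a z rise of 1.6 mm after gripping. I'll hold briefly.

Emit:
send_rows(increments=[0,-0.0005,0,0,0,0])

```text
time_s: 12.5
position: [544.0, 92.6, 300.5]
tool_rot: [-1.568, -0.004, -0.397]
force: [5.2, 0.1, -18.8]
finger_gap: 23.1
```

Emit:
send_rows(increments=[0,0.0003,0,0,0,0,0,0,0,0,0,0])

```text
time_s: 12.67
position: [544.4, 92.7, 300.1]
tool_rot: [-1.567, -0.004, -0.397]
force: [1.2, -0.4, -10.2]
finger_gap: 23.4
```

Emit:
send_rows(increments=[0,0.0006,0,0,0,0,0,0,0,0,0,0])

```text
time_s: 12.83
position: [544.4, 92.7, 299.9]
tool_rot: [-1.567, -0.004, -0.397]
force: [0.4, 0.2, -8.1]
finger_gap: 23.2
```

Emit:
send_rows(increments=[0,0,0,0,0,0,0,0,0,0,0,0,0,0,0,0,0,0], fingers=0.2)

```text
time_s: 13.08
position: [544.6, 92.7, 301.4]
tool_rot: [-1.566, -0.007, -0.397]
force: [0.6, 0.0, -0.1]
finger_gap: 51.1
```

Emit:
send_rows(increments=[0,-0.02,0,0,0,0,0,-0.035,0,0,0,0,0,-0.035,0,0,0,0,0,-0.03,0,0,0,0,0,0,0,0,0,0])

```text
time_s: 13.5
position: [542.4, 92.5, 426.9]
tool_rot: [-1.566, -0.005, -0.397]
force: [0.1, -0.7, 1.4]
finger_gap: 51.2
```

Emit:
send_rows(increments=[-0.03,0,0,0,0,0,-0.04,0,0,0,0,0,-0.04,0,0,0,0,0,-0.03,0,0,0,0,0,0,0,0,0,0,0])

```text
time_s: 13.92
position: [409.7, 147.3, 427.5]
tool_rot: [-1.563, -0.011, -0.4]
force: [0.2, 0.3, 1.1]
finger_gap: 51.1
```

```bash
python3 - <<'E'
from h import *
s=arm.get_state();print(s['time_s'],s['position'],s['force'],s['finger_gap'])
P=[]
for n,b in(("top",(180,190,300,290)),("scene",(325,140,400,200))):
    p,d=arm.get_image(n);W=cloud(n,d);print(n)
    comp(W,152,168,b,8);comp(W,138,149,b,20);comp(W,108,122,b,20)
    P.append(p[:,:,::-1][(200 if n=="top" else 130):][:90, (180 if n=="top" else 315):][:,:100])
cv2.imwrite("pics/s7.png",cv2.resize(np.hstack(P),(800,360),interpolation=cv2.INTER_CUBIC))
E
```

```text
13.9167 [409.71254704 147.29657297 427.53965061] [0.2202055  0.34024998 1.07937695] 51.07176716639155
top
152 168 px [184.5 191.1] n 27 med [632.9 184.6 161.1] rect [633. 186.] [ 4.3 12. ] 5.6
152 168 px [214.3 194.2] n 45 med [625.3 131.2 162.7] rect [625.8 131.6] [10.6 10.6] 1.6
152 168 px [236.4 241.2] n 155 med [541.8  91.9 156.3] rect [542.1  92.2] [24.2 19.7] 69.4
138 149 px [205.7 198.3] n 520 med [621.9 151.3 147.9] rect [620.4 150.8] [95.4 34.1] 89.8
138 149 px [192.  233.9] n 67 med [557.7 173.4 144.9] rect [558.  173.9] [14.  14.1] 0.9
138 149 px [241.8 238. ] n 45 med [551.8  83.9 145.3] rect [544.7  84. ] [28.6 12.8] 13.4
108 122 px [199.8 236.2] n 21 med [556.4 168.2 117. ] rect [557.4 168.9] [ 3.8 13.4] 80.2
108 122 px [250.7 246.6] n 477 med [533.3  72.4 110.8] rect [539.2  81.4] [60.1 39.8] 78.1
scene
152 168 px [354.  163.6] n 49 med [546.4  93.9 157.6] rect [543.6  95.3] [21.4 23.5] 67.8
152 168 px [381.1 177.7] n 33 med [630.  133.6 158.8] rect [627.9 133.4] [12.2 24.5] 19.2
152 168 px [393.  185.6] n 122 med [669.4 149.3 163.4] rect [665.4 153.1] [23.9 79.8] 49.2
138 149 px [384.5 166.3] n 30 med [563.  175.4 145.1] rect [563.7 176.7] [14.  14.1] 71.5
138 149 px [353.9 169.8] n 37 med [555.2  90.9 144.1] rect [555.5  91.4] [21.7 14.4] 67.2
138 149 px [380.  195.1] n 61 med [680.1 106.9 145.8] rect [674.5 111.6] [71.9 18.9] 22.0
108 122 px [348.5 178.2] n 178 med [549.   81.3 112.5] rect [542.3  85.1] [60.8 42.7] 78.5
```

View pics/s7.png

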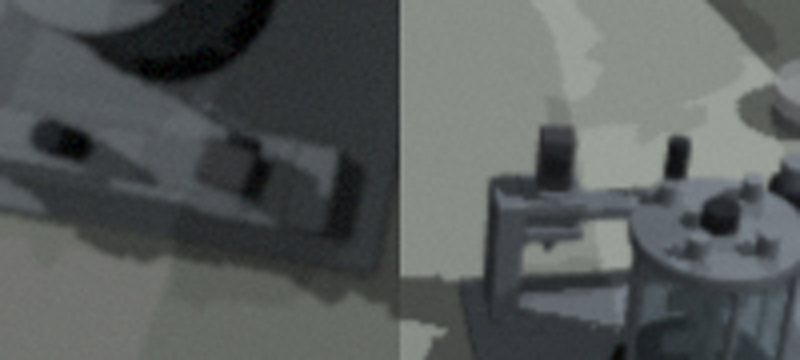

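```bash
python3 -c "
from cell import arm
print(arm.close_job())"
```

```text
the job is handed in; nothing more can be done
None
```

I shut the retaining arm, inserted the ball-lock pin until its collar was home, let the button out, pulled the pin up against its balls, let go, and handed the job in at about 14 s.

**Arm:** I pushed it to its stop. The handle measured (558.0, 173.9) against a computed shut position of (558.4, 174.9), and it was unchanged at the end.

**Pin insertion:** The first grip closed above the button because the tool had drifted up. I opened, lowered and regripped at button height. The jaw gap then read about 20 mm where I expected 21.5, but the balls passed the holes without resistance, so the button was in. The collar met the lug with 34 N at TCP z = 291.7, where I had expected about 292.

**Pull check:** Gripped by its flat sides, the pin held against a pull of up to about 26 N. I did not see the 3 mm rise directly, because the gripper hid the pin.

**Final check:**
- **Pin:** it stands upright at (542, 92), about 1 mm from where I estimate the hole. Its grip top measured 156.3 mm (top view) and 157.6 mm (scene view) against 156 mm for seated, so it seems to have settled back through the play after release.
- **Robot:** it is well clear and touches nothing.
- **Plain pin and beaker:** I never went near them, but I did not measure them again.

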